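# Change the dial block in a pad-printing fixture

## Robot

A 7-joint arm with a two-finger parallel gripper is mounted at the origin on the work surface. World frame = base frame: x ahead of the robot, y to its left, z up, the work surface at z = 0. Lengths are in m, angles in rad, forces in N, time in s.
With the tool pointing down it reaches from about 0.4 to 0.85 m from the base axis. Payload 4.5 kg.
Tool frame: the origin (TCP) lies at the very end of the fingers, on their centre line; the grasp point (between the pads) lies 19 mm behind it; z points along the fingers, y is the line along which they close (so a half turn about z gives the same grasp; the last joint's range is limited). The gripper opens to 88 mm and grips with 3 to 60 N. Pads are 18 mm wide; open, the fingers measure 123 mm over their backs; the gripper's body (75 mm by 187 mm) begins 45 mm behind the grasp point.
Start: joints at [-1.203, 0.689, -0.195, 1.565, 0.157, 0.902, -0.215], TCP at [0.205, 0.591, 0.239] pointing down, gripper open.
Joint ranges: [-3.01, 3.01], [-0.46, 2.08], [-1.47, 1.51], [0.13, 2.56], [-1, 4.14], [0.04, 2.09], [-2.66, 2.66]. Speed limits (rad/s): [2.57, 2.57, 3.14, 3.14, 3.14, 3.14, 3.14].

## Interface

Orientations are given as a unit quaternion [x, y, z, w].
In Python, from plant import r gives the robot as it stands. The module is installed in compiled form; this text tells all that it offers.
- The arm moves only by the tool step_arm, never from a script. Its argument "increments" is a list of rows, each a list of 2 entries, a list of its own where there are three numbers: the shift along the world's x, y, z in cm, then the turn, a rotation vector about the world's x, y, z in degrees. A call has exactly 10 rows; each row shifts and turns the commanded pose from where the row before left it; what a row does not reach is not made up. A row lasts 1/10 s, in which the tool goes at most 50 mm and 8.59 degrees, less where a joint would pass 70% of its speed; a pose out of reach is approached as far as the arm can. A call is refused whole if a number of a shift passes 5 or a number of a turn 8.59, either way. A call with a gripper value outside its range is refused whole. "fingers" is the opening, from 0 (shut) to 1 (fully open), set as the call begins (left out, the last holds). The fingers move at their own pace and stop on an object; "grip_force" is the grip in N (left out, the last holds). Time passes only in rows, so rows that do not move let the fingers close, or fill a call up. It gives the time, the measured TCP pose, the force, the opening and the grip force at its end, in the units of the state.
- r.get_state(): the state, without advancing time (a new reading comes with each control period).
- r.snapshot(name): name is "scene" or "top"; returns (picture, depth): 400x640x3 uint8, red, green, blue; 400x640 float32, m along the optical axis (not along the pixel's ray), 0 where there is no reading.
- r.calibration(name): a dict with "fov_y" (degrees; the focal length in pixels is half the picture's height over the tangent of half this angle, whatever the lens; pixels are square), "cx", "cy" (the principal point, pixels), "R" (3x3) and "t" (3): a world point X has camera coordinates R X + t. Camera axes: x right, y down, z forward; pixel columns grow to the right and rows downward; lengths in m; the calibration is good to about 2 mm. A picture is of the moment at which its call begins. calibration takes no time and is no camera call.
- r.finish_job(): hands the job in; it is judged then, once.
The state is a dict: "clock": time; "q": joint angles; "qd": joint speeds; "joint_torque": joint torques, N m; "tool_pos": TCP position; "eef_rot": TCP orientation; "contact_force": force on the tool from outside, world axes, zero at the start; "moment": the same for the moment, N m; "opening": opening from 0.0 (shut) to 1.0 (fully open); "finger_force": force on a finger pad.
Only numpy, scipy, OpenCV 4.12 (cv2) and the standard library are available. Lean on these libraries where they do the work, as an engineer would, in place of code of your own. Each camera call takes 0.05 s, during which the arm holds its last target. There are 200 camera calls.

## Task

Set up the printing fixture for the next dials: pull the blanking plug out of its socket and stand it upright in the steel tray, and plug the block with the round boss from the rack fully home into the socket, square and upright. Keep hold of the block as you lower it in, do not let it drop, and leave the other two blocks in their bays and the bottle, jar and printing pad where they stand.

Things in the scene. Friction and masses are not known exactly. Their poses are not given: they have to be found in the camera images.
- fixture: Dark steel fixture fixed to the bench. Bed 110 (x) x 120 (y) x 45 mm high, a rectangular socket in its top centre. Two upright cheeks, 12 mm thick, 70 mm long in y, rise 65 mm above the bed; their inner faces are 25 mm either side of centre in x. A screw sticks out of each cheek to x = +-63 mm, 80 mm up. The bed's top is open towards +-y. Origin: centre of underside; z up.
- socket (a point): Centre of the socket's mouth, on the bed's top (45 mm above the bench). The hole is 31 (x) x 45 (y) mm, 33 mm deep, with a 3 mm chamfer round its mouth; axes as fixture.
- blank: Steel blanking plug that fills the socket at the start: a tenon 28 (x) x 42 (y) x 30 high, above it a cover plate 44 (x) x 54 (y) x 10, above that an upright finger tab 34 (x) x 12 (y) x 40 high; 80 mm tall in all; all in mm. Origin under the tenon's centre; z up.
- rack: Plywood rack fixed to the bench. Base 70 (x) x 212 (y) x 34 mm high; bays at y = -68, 0, +68 mm; partitions (50 mm in x, 8 mm thick, rising 55 mm above the base) at y = -102, -34, +34, +102 mm. Bays are open towards +-x. One block stands in each bay, tenon in a hole, shoulder on the base, its x along the rack's x. Origin: centre of underside; z up.
- dial_block: The block to fit: aluminium, with a tenon 28 (x) x 42 (y) x 30 high below, a head 44 (x) x 54 (y) x 50 high above it, and on top a round dark boss 40 across and 6 high; 86 mm tall in all; all in mm. It can stand by itself on its tenon. Origin under the tenon's centre; z up. It works either way round.
- rib_block: It has the same build as dial_block (same sizes in mm, origin under the tenon) but with one narrow rib across the middle of its top. Stays in the rack.
- bar_block: It has the same build as dial_block (same sizes in mm, origin under the tenon) but with two parallel bars on its top. Stays in the rack.
- tray: Shallow open steel tray fixed to the bench, 120 (x) x 110 (y) x 25 mm high, walls and floor 5 mm thick. Origin under its centre.
- bottle: Amber solvent bottle, 60 in diameter, 170 mm tall, loose. Bystander. Origin under its centre.
- jar: Glass ink jar with steel lid, 68 in diameter, 80 mm tall, loose. Bystander. Origin under its centre.
- pad: Brown domed printing pad, 68 in diameter, 60 mm tall, loose. Bystander. Origin under its centre.
Mind the look-alikes: they are no part of the job. What is shaped like the blank but yellow is not meant.

How it is judged:
At the end, for the whole second after the job is handed in: The dial block sits in the socket with its shoulder within 3 mm of the bed, its centre within 4 mm, square to the fixture within 4 degrees (either way round), upright within 3 degrees and at rest; the blanking plug stands on its tenon on the tray's floor, upright within 6 degrees and at rest (z of dial_block in the frame of socket below -0.027 m and horizontal distance between dial_block and socket below 0.004 m and angle between the x axis of dial_block and the x axis of fixture, either way round below 0.07 rad and angle between dial_block's own z axis and vertical below 0.05 rad and linear speed of each of dial_block, blank below 0.02 m/s and x of blank in the frame of tray between -0.045 and 0.045 m and y of blank in the frame of tray between -0.04 and 0.04 m and z of blank in the frame of tray below 0.01 m and angle between blank's own z axis and vertical below 0.1 rad); the robot touches nothing.
It fails at once if the bottle is shoved more than 25 mm or tipped over (distance of bottle from where it was at the start of the episode above 0.025 m or angle between bottle's own z axis and vertical above 0.4 rad).
It fails at once if the ink jar is shoved more than 25 mm or tipped over (distance of jar from where it was at the start of the episode above 0.025 m or angle between jar's own z axis and vertical above 0.4 rad).
It fails at once if the printing pad is shoved more than 25 mm or tipped over (distance of pad from where it was at the start of the episode above 0.025 m or angle between pad's own z axis and vertical above 0.4 rad).
It fails at once if one of the other two blocks is moved more than 15 mm from its place in the rack (distance of any of rib_block, bar_block from where it was at the start of the episode above 0.015 m).
It fails at once if the dial block is let drop into the socket (faster than 0.4 m/s with its tenon in the hole) (horizontal distance between dial_block and socket below 0.015 m and z of dial_block in the frame of socket below -0.002 m and linear speed of dial_block above 0.4 m/s).
It also fails if it takes over 72 s, if anything falls off the work surface, if the arm or the gripper's body presses on something with over 40 N, if the wrist force passes 120 N, or if a joint passes its speed limit or range.

## Working session

There is one attempt and no reset: what is moved stays moved. The work goes in short steps, Python scripts to look and compute and a tool call to move; the robot and the scene stay as the last step left them, time stands still between calls to the robot, and variables do not carry over. Pictures are saved under pics/ and viewed, at most 10 in all, crops included, and the job is handed in when it is done.

Besides the shell and the picture viewer there is one more tool, called after ">>>" by a JSON object that holds its "op" and its "data", one argument or row to a line. step_arm: Moves the arm, as the interface text tells. Its arguments: {"type":"object","properties":{"increments":{"type":"array","items":{"type":"array"}},"fingers":{"type":"number"},"grip_force":{"type":"number"}},"required":["increments"]}

```bash
mkdir -p pics; cat > h.py <<'E'
import numpy as np, cv2
from plant import r
def snap(name,fn=None):
    im,d=r.snapshot(name)
    if fn: cv2.imwrite('pics/'+fn,im[:,:,::-1])
    return im,d
def cloud(name,d):
    c=r.calibration(name); H,W=d.shape; f=H/2/np.tan(np.radians(c['fov_y'])/2)
    u,v=np.meshgrid(np.arange(W),np.arange(H))
    P=np.stack([(u-c['cx'])/f*d,(v-c['cy'])/f*d,d],-1)
    return (P-np.array(c['t']))@np.array(c['R'])
E
python3 - <<'E'
from h import *
for n in('scene','top'):
    im,d=snap(n,n+'0.png'); np.savez(n+'0.npz',im=im,P=cloud(n,d),d=d)
    c=r.calibration(n); print(n,c, -np.array(c['R']).T@np.array(c['t']))
print(r.get_state())
E
```

```text
scene {'fov_y': 49.93033825235603, 'cx': 316.946082296446, 'cy': 204.6369111334235, 'R': array([[-0.87254465,  0.48837984, -0.01228675],
       [ 0.38378763,  0.66968372, -0.63579145],
       [-0.30227949, -0.55947193, -0.77176309]]), 't': array([ 0.52807504, -0.20288843,  1.48303301])} [0.98692558 0.70768521 1.02204374]
top {'fov_y': 47.92013202344761, 'cx': 324.4534174734995, 'cy': 201.82737486553768, 'R': array([[ 0.00184269, -0.99999456,  0.0027376 ],
       [-0.97665233, -0.00238775, -0.21481275],
       [ 0.21481812, -0.00227785, -0.97665142]]), 't': array([0.01033409, 0.58464622, 1.12283663])} [0.32977141 0.01428767 1.22218116]
{'clock': 0.1, 'q': array([-1.20321805,  0.68986338, -0.1945189 ,  1.566216  ,  0.15729532,
        0.90248764, -0.21514229]), 'qd': array([-0.00117575,  0.00024862, -0.00033285, -0.00447301,  0.00077696,
        0.00041642,  0.00243965]), 'joint_torque': array([-3.47098714e-03, -5.28497493e+01, -1.27184920e+00, -1.53837347e+01,
       -5.26088127e-02,  1.89352191e-03,  5.44931891e-05]), 'tool_pos': array([0.20461913, 0.58997436, 0.23801952]), 'eef_rot': array([ 1.66102032e-01,  9.86108253e-01, -7.88790621e-04, -7.49988136e-05]), 'contact_force': array([-1.21240623, -0.26226671, -0.06865754]), 'moment': array([-0.01234517, -0.0076924 ,  0.02741495]), 'finger_force': 0.0, 'opening': 0.9979043732523241}
```

View pics/top0.png

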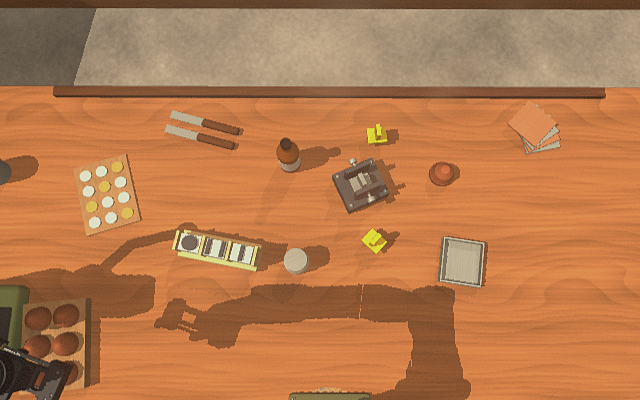

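View pics/scene0.png

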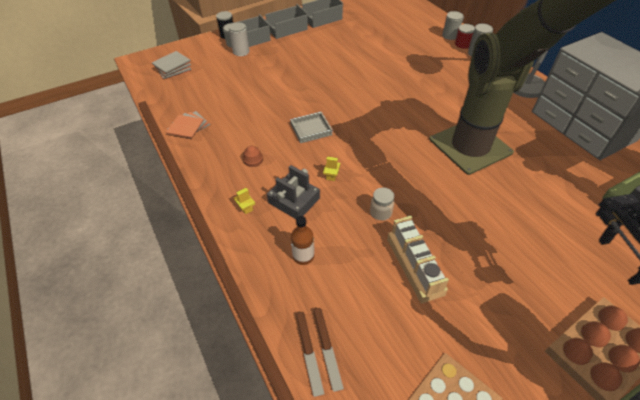

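The top view shows the fixture at (360,185), the plug inside it, the rack at (217,248) with the round boss at its left end (190,242), the tray at (463,262), the bottle at (288,155), the jar at (296,260) and the pad at (441,173). The yellow decoys are at (376,134) and (374,240). The scene view agrees.

```bash
cat > m.py <<'E'
from h import *
D=np.load('top0.npz');P=D['P']
def box(name,u0,v0,u1,v1,z0,z1):
    Q=P[v0:v1,u0:u1].reshape(-1,3); Q=Q[(Q[:,2]>z0)&(Q[:,2]<z1)]
    if len(Q)<4: print(name,len(Q));return
    (c,s,a)=cv2.minAreaRect((Q[:,:2]*1000).astype(np.float32))
    print(name,len(Q),'c',np.round(c,1),'size',np.round(s,1),'ang',round(a,1),'z',np.round(np.percentile(Q[:,2],[5,50,95]),4),'mean',Q[:,:2].mean(0).round(4))
box('bench',250,280,300,285,-.1,.1)
box('bed',325,145,400,220,.035,.052)
box('cheeks',325,145,400,220,.100,.118)
box('plate',345,160,385,205,.05,.062)
box('tab',345,160,385,205,.085,.0985)
box('rackall',165,220,268,280,.02,.15)
box('racktopblocks',165,220,268,280,.105,.15)
box('dial',165,220,206,280,.112,.15)
box('rib/bar',206,220,268,280,.112,.15)
box('tray rim',430,225,500,300,.018,.035)
box('jar',280,240,312,280,.07,.09)
box('bottle',270,130,305,175,.05,.2)
box('pad',425,155,460,190,.03,.07)
box('yel1',360,120,390,148,.03,.12)
box('yel2',355,222,392,258,.03,.12)
E
python3 m.py; python3 - <<'E'
import cv2
a=cv2.imread('pics/top0.png');cv2.imwrite('pics/crop0.png',cv2.resize(a[120:300,165:495],None,fx=2.4,fy=2.4,interpolation=cv2.INTER_CUBIC))
E
```

```text
bench 250 c [378.7 144.7] size [ 11.  131.4] ang 0.1 z [-0.0036  0.0001  0.0044] mean [0.3787 0.1446]
bed 986 c [640.9 -85.5] size [111.2 120.2] ang 24.5 z [0.0408 0.0451 0.0494] mean [ 0.6327 -0.0828]
cheeks 289 c [640.7 -85.5] size [74.9 69.5] ang 24.8 z [0.103  0.1091 0.1129] mean [ 0.6399 -0.0852]
plate 217 c [643.3 -76.7] size [90.5 92.6] ang 27.5 z [0.051  0.0554 0.0597] mean [ 0.6407 -0.0817]
tab 185 c [639.  -85.5] size [122.9  67.6] ang 24.4 z [0.0857 0.0909 0.0968] mean [ 0.6341 -0.0876]
rackall 2297 c [461.7 288.6] size [213.3  70.3] ang 79.0 z [0.0315 0.083  0.0917] mean [0.4585 0.2859]
racktopblocks 0
dial 0
rib/bar 0
tray rim 384 c [ 434.1 -353.2] size [111.7 121.1] ang 81.4 z [0.0193 0.0244 0.0281] mean [ 0.4332 -0.3527]
jar 429 c [432.9  86. ] size [55.6 56.3] ang 0.7 z [0.0764 0.08   0.084 ] mean [0.4328 0.0854]
bottle 557 c [706.9 107.9] size [52.9 59.8] ang 17.3 z [0.0629 0.1159 0.1709] mean [0.7002 0.1065]
pad 327 c [ 677.9 -313.4] size [54.4 56. ] ang 49.5 z [0.0327 0.047  0.0597] mean [ 0.6743 -0.3105]
yel1 320 c [ 782. -133.] size [43.9 53.6] ang 5.4 z [0.0348 0.0409 0.0817] mean [ 0.7794 -0.1315]
yel2 350 c [ 486.2 -118.8] size [53.7 44.1] ang 47.3 z [0.0362 0.0408 0.0815] mean [ 0.4848 -0.1177]
```

View pics/crop0.png

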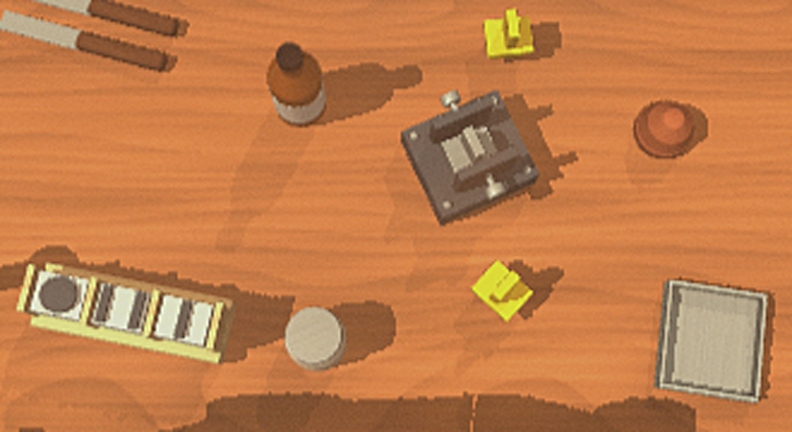

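The crop confirms the layout. The fixture yaw is about 24.6° with the tab's thin side along fixture y. The round boss is at the left end of the rack at crop (60,295).

The block can only be gripped across x in the rack, because the partitions block y. In the socket it can only be gripped across y, because the cheeks block x. So I'll regrasp it on the bench in between.

>>> {"op": "step_arm", "data": {
  "increments": [
    [[2.18,-3.38,0],[0,0,-6.82]],
    [[2.18,-3.38,0],[0,0,-6.82]],
    [[2.18,-3.38,0],[0,0,-6.82]],
    [[2.18,-3.38,0],[0,0,-6.82]],
    [[2.18,-3.38,0],[0,0,-6.82]],
    [[2.18,-3.38,0],[0,0,-6.82]],
    [[2.18,-3.38,0],[0,0,-6.82]],
    [[2.18,-3.38,0],[0,0,-6.82]],
    [[2.18,-3.38,0],[0,0,-6.82]],
    [[2.18,-3.38,0],[0,0,-6.82]]
  ],
  "fingers": 1,
  "grip_force": 50
}}

```text
clock: 1.1
tool_pos: [0.4232, 0.251, 0.2386]
eef_rot: [0.692, 0.722, -0.0, -0.0]
contact_force: [0.5, 0.5, -0.6]
opening: 1.007
finger_force: 0.0
```

>>> {"op": "step_arm", "data": {
  "increments": [
    [[2.18,-3.38,0],[0,0,-6.82]],
    [[2.18,-3.38,0],[0,0,-6.82]],
    [[2.18,-3.38,0],[0,0,-6.82]],
    [[2.18,-3.38,0],[0,0,-6.82]],
    [[2.18,-3.38,0],[0,0,-6.82]],
    [[2.18,-3.38,0],[0,0,-6.82]],
    [[2.18,-3.38,0],[0,0,-6.82]],
    [[2.18,-3.38,0],[0,0,-6.82]],
    [[2.18,-3.38,0],[0,0,-6.82]],
    [[2.18,-3.38,0],[0,0,-6.82]]
  ]
}}

```text
clock: 2.1
tool_pos: [0.6412, -0.0866, 0.2384]
eef_rot: [0.978, 0.21, -0.0, -0.0]
contact_force: [-0.1, -0.1, -0.6]
opening: 1.004
finger_force: 0.0
```

```bash
cat > st.py <<'E'
from plant import r
import numpy as np
from scipy.spatial.transform import Rotation as Ro
s=r.get_state();M=Ro.from_quat(s['eef_rot']).as_matrix()
print('t',s['clock'],'pos',s['tool_pos'].round(4),'ty az',np.degrees(np.arctan2(M[1,1],M[0,1])).round(2),'z',M[:,2].round(4),'F',s['contact_force'].round(1),'open',round(s['opening'],3),'q',s['q'].round(2))
E
python3 st.py
python3 - <<'E'
from h import *
# check rack block top faces, boss (dark) in top view at z=.09
D=np.load('top0.npz');P=D['P'];im=D['im'].astype(int)
W=P[:,:,2]; m=np.zeros(W.shape,bool); m[225:262,172:208]=1
m&=(W>.075)&(im.max(2)<110)
print('boss',m.sum(),P[m].mean(0))
E
```

```text
t 2.1 pos [ 0.6412 -0.0866  0.2384] ty az -65.78 z [-8.e-04  4.e-04 -1.e+00] F [-0.1 -0.1 -0.6] open 1.004 q [-0.15  0.75  0.41  1.51 -0.34  0.95 -0.78]
boss 35 [0.47251379 0.34854463 0.08656562]
```

>>> {"op": "step_arm", "data": {
  "increments": [
    [[0,0.1,-2.5],[0,0,0.2]],
    [[0,0,-2.5],[0,0,0]],
    [[0,0,-2.5],[0,0,0]],
    [[0,0,-2.5],[0,0,0]],
    [[0,0,-2.5],[0,0,0]],
    [[0,0,-2],[0,0,0]],
    [[0,0,-1.5],[0,0,0]],
    [[0,0,-1],[0,0,0]],
    [[0,0,-0.5],[0,0,0]],
    [[0,0,0],[0,0,0]]
  ]
}}

```text
clock: 3.1
tool_pos: [0.6407, -0.0845, 0.0635]
eef_rot: [0.977, 0.214, -0.0, -0.0]
contact_force: [-0.1, -0.2, 0.8]
opening: 1.003
finger_force: 0.0
```

>>> {"op": "step_arm", "data": {
  "increments": [
    [[0,0,0],[0,0,0]],
    [[0,0,0],[0,0,0]],
    [[0,0,0],[0,0,0]],
    [[0,0,0],[0,0,0]],
    [[0,0,0],[0,0,0]],
    [[0,0,0],[0,0,0]],
    [[0,0,0],[0,0,0]],
    [[0,0,0],[0,0,0]],
    [[0,0,0],[0,0,0]],
    [[0,0,0],[0,0,0]]
  ],
  "fingers": 0
}}

```text
clock: 4.1
tool_pos: [0.6408, -0.0847, 0.0638]
eef_rot: [0.977, 0.214, 0.0, 0.0]
contact_force: [-0.2, -0.4, 0.4]
opening: 0.137
finger_force: 50.0
```

```bash
python3 st.py
```

```text
t 4.1 pos [ 0.6408 -0.0847  0.0638] ty az -65.33 z [ 2.e-04 -3.e-04 -1.e+00] F [-0.2 -0.4  0.4] open 0.137 q [-0.1   0.97  0.3   1.63 -0.43  0.61 -0.7 ]
```

Gripped at 12 mm opening with no side load. Lifting.

>>> {"op": "step_arm", "data": {
  "increments": [
    [[0,0,0.5],[0,0,0]],
    [[0,0,1],[0,0,0]],
    [[0,0,1],[0,0,0]],
    [[0,0,1],[0,0,0]],
    [[0,0,1.5],[0,0,0]],
    [[0,0,2],[0,0,0]],
    [[0,0,2],[0,0,0]],
    [[0,0,2],[0,0,0]],
    [[0,0,2],[0,0,0]],
    [[0,0,1],[0,0,0]]
  ]
}}

```text
clock: 5.1
tool_pos: [0.6417, -0.0848, 0.2067]
eef_rot: [0.977, 0.214, 0.002, 0.001]
contact_force: [-0.6, -0.7, -2.9]
opening: 0.13
finger_force: 50.0
```

```bash
python3 st.py
```

```text
t 5.1 pos [ 0.6417 -0.0848  0.2067] ty az -65.33 z [ 3.7e-03 -6.0e-04 -1.0e+00] F [-0.6 -0.7 -2.9] open 0.13 q [-0.15  0.79  0.39  1.55 -0.36  0.88 -0.76]
```

>>> {"op": "step_arm", "data": {
  "increments": [
    [[-1,-1.3,0],[0,0,0]],
    [[-2,-2.6,0],[0,0,0]],
    [[-2.5,-3.2,0],[0,0,0]],
    [[-3,-3.9,0],[0,0,0]],
    [[-3,-3.9,0],[0,0,0]],
    [[-3,-3.9,0],[0,0,0]],
    [[-2.5,-3.2,0],[0,0,0]],
    [[-2,-2.6,0],[0,0,0]],
    [[-1.3,-1.6,0],[0,0,0]],
    [[-0.4,-0.6,0],[0,0,0]]
  ]
}}

```text
clock: 6.1
tool_pos: [0.4294, -0.3552, 0.2033]
eef_rot: [0.978, 0.211, -0.002, 0.0]
contact_force: [0.8, 0.2, -3.5]
opening: 0.133
finger_force: 50.0
```

>>> {"op": "step_arm", "data": {
  "increments": [
    [[0,0,-1],[0,0,0]],
    [[0,0,-2],[0,0,0]],
    [[0,0,-2.5],[0,0,0]],
    [[0,0,-2.5],[0,0,0]],
    [[0,0,-2.5],[0,0,0]],
    [[0,0,-1.5],[0,0,0]],
    [[0,0,-1],[0,0,0]],
    [[0,0,-0.8],[0,0,0]],
    [[0,0,-0.5],[0,0,0]],
    [[0,0,-0.3],[0,0,0]]
  ]
}}

```text
clock: 7.1
tool_pos: [0.4341, -0.3523, 0.0576]
eef_rot: [0.977, 0.214, 0.0, 0.0]
contact_force: [0.2, -0.7, -3.3]
opening: 0.132
finger_force: 50.0
```

```bash
python3 st.py; python3 - <<'E'
from h import *
im,d=snap('scene','s1.png'); cv2.imwrite('pics/s1c.png',cv2.resize(im[70:180,240:400,::-1],None,fx=4,fy=4))
E
```

```text
t 7.1 pos [ 0.4341 -0.3523  0.0576] ty az -65.3 z [ 5.e-04 -3.e-04 -1.e+00] F [ 0.2 -0.7 -3.3] open 0.132 q [ 0.49  0.89  0.18  1.9  -0.39  0.38 -0.16]
```

View pics/s1c.png

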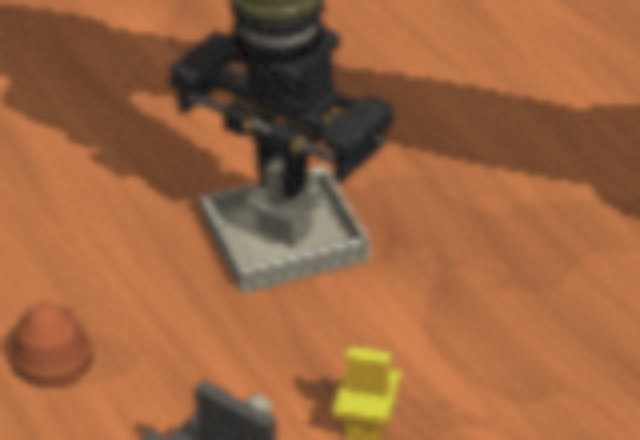

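The plug hangs upright above the tray floor, at crop (285,215). I'll lower it the last 4 mm gently and release.

>>> {"op": "step_arm", "data": {
  "increments": [
    [[0,0,-0.1],[0,0,0]],
    [[0,0,-0.1],[0,0,0]],
    [[0,0,-0.1],[0,0,0]],
    [[0,0,-0.1],[0,0,0]],
    [[0,0,0],[0,0,0]],
    [[0,0,0],[0,0,0]],
    [[0,0,0],[0,0,0]],
    [[0,0,0],[0,0,0]],
    [[0,0,0],[0,0,0]],
    [[0,0,0],[0,0,0]]
  ]
}}

```text
clock: 8.15
tool_pos: [0.4338, -0.3525, 0.0537]
eef_rot: [0.977, 0.214, 0.0, 0.0]
contact_force: [-0.7, -0.7, -3.5]
opening: 0.13
finger_force: 50.0
```

>>> {"op": "step_arm", "data": {
  "increments": [
    [[0,0,0],[0,0,0]],
    [[0,0,0],[0,0,0]],
    [[0,0,0],[0,0,0]],
    [[0,0,0],[0,0,0]],
    [[0,0,0],[0,0,0]],
    [[0,0,0],[0,0,0]],
    [[0,0,0],[0,0,0]],
    [[0,0,0],[0,0,0]],
    [[0,0,0],[0,0,0]],
    [[0,0,0],[0,0,0]]
  ],
  "fingers": 0.5
}}

```text
clock: 9.15
tool_pos: [0.4337, -0.3525, 0.0537]
eef_rot: [0.977, 0.214, -0.0, 0.0]
contact_force: [0.1, 0.3, 0.1]
opening: 0.493
finger_force: 0.0
```

>>> {"op": "step_arm", "data": {
  "increments": [
    [[0,0,1],[0,0,0]],
    [[0,0,2],[0,0,0]],
    [[0,0,2.5],[0,0,0]],
    [[0,0,3],[0,0,0]],
    [[0,0,3],[0,0,0]],
    [[0,0,3],[0,0,0]],
    [[0,0,2],[0,0,0]],
    [[0,2,2],[0,0,2]],
    [[0,3,1],[0,0,3]],
    [[0,3.5,0],[0,0,3.5]]
  ],
  "fingers": 1
}}

```text
clock: 10.15
tool_pos: [0.4342, -0.2681, 0.251]
eef_rot: [0.958, 0.285, 0.001, 0.002]
contact_force: [1.7, 0.3, -0.5]
opening: 0.998
finger_force: 0.0
```

```bash
python3 st.py; python3 - <<'E'
from h import *
for n,(u0,v0,u1,v1) in {'top':(170,222,212,265),'scene':(405,250,455,305)}.items():
    D=np.load(n+'0.npz');im=D['im'];P=D['P'];c=r.calibration(n);f=200/np.tan(np.radians(c['fov_y'])/2)
    h=(P[:,:,2]>.078)&(P[:,:,2]<.1)
    g=cv2.cvtColor(im,cv2.COLOR_RGB2HSV)
    m=((g[:,:,2]<95)&h).astype(np.uint8);k=np.zeros_like(m);k[v0:v1,u0:u1]=m[v0:v1,u0:u1]
    N,L,S,C=cv2.connectedComponentsWithStats(k); i=1+S[1:,4].argmax()
    R=np.array(c['R']);o=-R.T@np.array(c['t']);ray=R.T@np.array([(C[i][0]-c['cx'])/f,(C[i][1]-c['cy'])/f,1])
    print(n,S[i],C[i],o+ray*(.09-o[2])/ray[2])
E
```

```text
t 10.15 pos [ 0.4342 -0.2681  0.251 ] ty az -56.82 z [ 0.0039 -0.0027 -1.    ] F [ 1.7  0.3 -0.5] open 0.998 q [ 0.26  0.54  0.33  1.91 -0.25  0.72 -0.26]
top [211 240   1   3   3] [211. 241.] [0.47679623 0.29800724 0.09      ]
scene [425 264  14  13 115] [430.99130435 269.99130435] [0.47850182 0.3570688  0.09      ]
```

>>> {"op": "step_arm", "data": {
  "increments": [
    [[0.3,4,0],[0,0,4.58]],
    [[0.3,4.5,0],[0,0,4.58]],
    [[0.3,4.5,0],[0,0,4.58]],
    [[0.3,4.5,0],[0,0,4.58]],
    [[0.3,4.5,0],[0,0,4.58]],
    [[0.3,4.5,0],[0,0,4.58]],
    [[0.3,4.5,0],[0,0,4.58]],
    [[0.3,4.5,0],[0,0,4.58]],
    [[0.3,4.5,0],[0,0,4.58]],
    [[0.3,4.5,0],[0,0,4.58]]
  ]
}}

```text
clock: 11.15
tool_pos: [0.4635, 0.1792, 0.2496]
eef_rot: [0.771, 0.637, 0.0, 0.0]
contact_force: [0.7, -0.3, 0.4]
opening: 1.0
finger_force: 0.0
```

```bash
python3 st.py; python3 - <<'E'
from h import *
n='top';D=np.load(n+'0.npz');im=D['im'];c=r.calibration(n);f=200/np.tan(np.radians(c['fov_y'])/2);R=np.array(c['R']);o=-R.T@np.array(c['t'])
g=im.max(2)
for th in(70,90,110,130):
    k=np.zeros((400,640),np.uint8);k[232:256,179:203]=(g[232:256,179:203]<th)
    N,L,S,C=cv2.connectedComponentsWithStats(k); i=1+S[1:,4].argmax()
    ray=R.T@np.array([(C[i][0]-c['cx'])/f,(C[i][1]-c['cy'])/f,1])
    print(th,S[i],C[i],o+ray*(.09-o[2])/ray[2])
E
python3 - <<'E'
import re
exec(open('m.py').read().split("box('bench'")[0])
D=np.load('scene0.npz');P=D['P']
box('scene rack',370,200,460,310,.02,.15)
box('scene bed',255,160,330,225,.035,.052)
box('scene cheeks',255,160,330,225,.1,.118)
E
```

```text
t 11.15 pos [0.4635 0.1792 0.2496] ty az -10.84 z [ 9.e-04  0.e+00 -1.e+00] F [ 0.7 -0.3  0.4] open 1.0 q [-0.56  0.51  0.15  1.94 -0.11  0.69 -0.53]
scene rack 2779 c [456.6 232.2] size [331.   72.2] ang 80.8 z [0.0274 0.0743 0.0904] mean [0.4726 0.2768]
scene bed 695 c [ 600.2 -103.9] size [208.1 123.8] ang 24.4 z [0.0368 0.0442 0.049 ] mean [ 0.6365 -0.067 ]
scene cheeks 215 c [642.2 -83.7] size [77.  72.4] ang 22.9 z [0.1016 0.108  0.1118] mean [ 0.6441 -0.0816]Traceback (most recent call last):
  File "<stdin>", line 6, in <module>
ValueError: attempt to get argmax of an empty sequence
```

>>> {"op": "step_arm", "data": {
  "increments": [
    [[0.2,3,0],[0,0,0]],
    [[0.2,4,0],[0,0,0]],
    [[0.2,4,0],[0,0,0]],
    [[0.2,3.4,0],[0,0,0]],
    [[0.2,2.2,0],[0,0,0]],
    [[0.1,0.9,-0.5],[0,0,0]],
    [[0,0,-1.5],[0,0,0]],
    [[0,0,-2],[0,0,0]],
    [[0,0,-2],[0,0,0]],
    [[0,0,0],[0,0,0]]
  ]
}}

```text
clock: 12.15
tool_pos: [0.4733, 0.3499, 0.1866]
eef_rot: [0.772, 0.635, -0.003, 0.0]
contact_force: [0.2, -1.3, 0.4]
opening: 0.999
finger_force: 0.0
```

```bash
python3 st.py; python3 - <<'E'
from h import *
n='top';D=np.load(n+'0.npz');im=D['im'];c=r.calibration(n);f=200/np.tan(np.radians(c['fov_y'])/2);R=np.array(c['R']);o=-R.T@np.array(c['t'])
g=im.max(2)
for th in(90,105,120,135):
    k=np.zeros((400,640),np.uint8);k[230:258,177:205]=(g[230:258,177:205]<th)
    N,L,S,C=cv2.connectedComponentsWithStats(k)
    if N<2: continue
    i=1+S[1:,4].argmax()
    ray=R.T@np.array([(C[i][0]-c['cx'])/f,(C[i][1]-c['cy'])/f,1])
    print(th,S[i],C[i],o+ray*(.09-o[2])/ray[2])
im,d=snap('scene','s2.png'); cv2.imwrite('pics/s2c.png',cv2.resize(im[190:310,370:490,::-1],None,fx=4,fy=4))
E
```

```text
t 12.15 pos [0.4733 0.3499 0.1866] ty az -11.11 z [-0.0043 -0.0045 -1.    ] F [ 0.2 -1.3  0.4] open 0.999 q [-0.8   0.71  0.15  1.74 -0.15  0.71 -0.77]
105 [191 244   6   6   8] [194.    246.875] [0.46183968 0.33995739 0.09      ]
120 [182 237  15  13  44] [191.02272727 243.97727273] [0.46914335 0.34792841 0.09      ]
135 [181 235  16  15 185] [188.95135135 242.36756757] [0.47320692 0.35341852 0.09      ]
```

View pics/s2c.png

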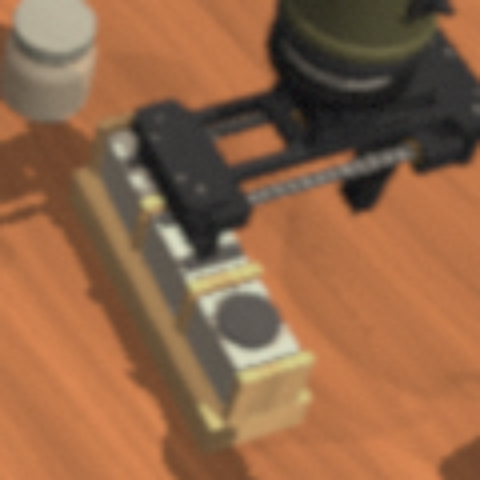

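The picture shows the gripper above the rack with the fingers straddling it in x, and the round boss at crop (248,320). The estimates for the boss agree at about (0.475, 0.355). Descending.

>>> {"op": "step_arm", "data": {
  "increments": [
    [[0.2,0.25,-1],[0,0,0]],
    [[0,0,-2],[0,0,0]],
    [[0,0,-2],[0,0,0]],
    [[0,0,-2],[0,0,0]],
    [[0,0,-2],[0,0,0]],
    [[0,0,-1.5],[0,0,0]],
    [[0,0,-1.3],[0,0,0]],
    [[0,0,-1],[0,0,0]],
    [[0,0,-0.5],[0,0,0]],
    [[0,0,0],[0,0,0]]
  ]
}}

```text
clock: 13.2
tool_pos: [0.4767, 0.3549, 0.0554]
eef_rot: [0.772, 0.636, -0.0, 0.0]
contact_force: [-0.2, -0.1, 0.1]
opening: 1.001
finger_force: 0.0
```

>>> {"op": "step_arm", "data": {
  "increments": [
    [[0,0,0],[0,0,0]],
    [[0,0,0],[0,0,0]],
    [[0,0,0],[0,0,0]],
    [[0,0,0],[0,0,0]],
    [[0,0,0],[0,0,0]],
    [[0,0,0],[0,0,0]],
    [[0,0,0],[0,0,0]],
    [[0,0,0],[0,0,0]],
    [[0,0,0],[0,0,0]],
    [[0,0,0],[0,0,0]]
  ],
  "fingers": 0,
  "grip_force": 40
}}

```text
clock: 14.2
tool_pos: [0.4753, 0.3553, 0.0558]
eef_rot: [0.772, 0.636, -0.001, -0.001]
contact_force: [-5.0, -0.1, 5.7]
opening: 0.499
finger_force: 40.0
```

```bash
python3 st.py
```

```text
t 14.2 pos [0.4753 0.3553 0.0558] ty az -10.99 z [-2.3e-03 -1.0e-04 -1.0e+00] F [-5.  -0.1  5.7] open 0.499 q [-0.77  0.91  0.1   1.79 -0.18  0.45 -0.74]
```

>>> {"op": "step_arm", "data": {
  "increments": [
    [[-0.15,0,0.3],[0,0,0]],
    [[0,0,0.7],[0,0,0]],
    [[0,0,1],[0,0,0]],
    [[0,0,1],[0,0,0]],
    [[0,0,1.5],[0,0,0]],
    [[0,0,2],[0,0,0]],
    [[0,0,2],[0,0,0]],
    [[0,0,2],[0,0,0]],
    [[0,0,2],[0,0,0]],
    [[0,0,1],[0,0,0]]
  ]
}}

```text
clock: 15.2
tool_pos: [0.4762, 0.3554, 0.1935]
eef_rot: [0.772, 0.636, 0.002, 0.0]
contact_force: [0.4, -0.3, -5.8]
opening: 0.493
finger_force: 40.0
```

```bash
python3 st.py
```

```text
t 15.2 pos [0.4762 0.3554 0.1935] ty az -11.04 z [ 0.0032  0.0022 -1.    ] F [ 0.4 -0.3 -5.8] open 0.493 q [-0.81  0.71  0.15  1.72 -0.15  0.72 -0.77]
```

>>> {"op": "step_arm", "data": {
  "increments": [
    [[0.8,-0.6,0],[0,0,2]],
    [[1.6,-1.4,0],[0,0,4.5]],
    [[2,-1.7,0],[0,0,6]],
    [[2,-1.7,0],[0,0,6]],
    [[2,-1.7,0],[0,0,6]],
    [[1.8,-1.6,0],[0,0,5]],
    [[1.3,-1.1,0],[0,0,4]],
    [[0.7,-0.6,0],[0,0,2.2]],
    [[0.2,-0.1,0],[0,0,0]],
    [[0,0,0],[0,0,0]]
  ]
}}

```text
clock: 16.2
tool_pos: [0.599, 0.2498, 0.1907]
eef_rot: [0.54, 0.841, -0.0, -0.0]
contact_force: [-0.7, -0.2, -5.0]
opening: 0.499
finger_force: 40.0
```

>>> {"op": "step_arm", "data": {
  "increments": [
    [[0,0,-1],[0,0,0]],
    [[0,0,-2],[0,0,0]],
    [[0,0,-2.5],[0,0,0]],
    [[0,0,-2.5],[0,0,0]],
    [[0,0,-2],[0,0,0]],
    [[0,0,-1.5],[0,0,0]],
    [[0,0,-1],[0,0,0]],
    [[0,0,-0.6],[0,0,0]],
    [[0,0,-0.3],[0,0,0]],
    [[0,0,0],[0,0,0]]
  ]
}}

```text
clock: 17.2
tool_pos: [0.5995, 0.2502, 0.057]
eef_rot: [0.54, 0.842, 0.0, 0.0]
contact_force: [-0.3, 0.7, -4.0]
opening: 0.497
finger_force: 40.0
```

```bash
python3 st.py
```

```text
t 17.2 pos [0.5995 0.2502 0.057 ] ty az 24.67 z [ 6.e-04  3.e-04 -1.e+00] F [-0.3  0.7 -4. ] open 0.497 q [-0.44  0.95 -0.05  1.61  0.07  0.58 -0.1 ]
```

>>> {"op": "step_arm", "data": {
  "increments": [
    [[0,0,-0.1],[0,0,0]],
    [[0,0,-0.1],[0,0,0]],
    [[0,0,-0.1],[0,0,0]],
    [[0,0,-0.1],[0,0,0]],
    [[0,0,-0.1],[0,0,0]],
    [[0,0,-0.03],[0,0,0]],
    [[0,0,0],[0,0,0]],
    [[0,0,0],[0,0,0]],
    [[0,0,0],[0,0,0]],
    [[0,0,0],[0,0,0]]
  ]
}}

```text
clock: 18.2
tool_pos: [0.5993, 0.2501, 0.0519]
eef_rot: [0.54, 0.842, 0.0, 0.0]
contact_force: [-1.7, -0.1, 3.6]
opening: 0.492
finger_force: 40.0
```

>>> {"op": "step_arm", "data": {
  "increments": [
    [[0,0,0],[0,0,0]],
    [[0,0,0],[0,0,0]],
    [[0,0,0],[0,0,0]],
    [[0,0,0],[0,0,0]],
    [[0,0,0],[0,0,0]],
    [[0,0,0],[0,0,0]],
    [[0,0,2],[0,0,0]],
    [[0,0,2],[0,0,0]],
    [[0,0,2],[0,0,0]],
    [[0,0,3],[0,0,0]]
  ],
  "fingers": 1
}}

```text
clock: 19.2
tool_pos: [0.5982, 0.2496, 0.1411]
eef_rot: [0.54, 0.842, -0.001, -0.001]
contact_force: [-0.3, -0.8, 0.1]
opening: 1.0
finger_force: 0.0
```

>>> {"op": "step_arm", "data": {
  "increments": [
    [[0,0,0],[0,0,-8]],
    [[0,0,0],[0,0,-8]],
    [[0,0,0],[0,0,-8]],
    [[0,0,0],[0,0,-8]],
    [[0,0,0],[0,0,-8]],
    [[0,0,0],[0,0,-8]],
    [[0,0,0],[0,0,-8]],
    [[0,0,0],[0,0,-8]],
    [[0,0,0],[0,0,-8]],
    [[0,0,0],[0,0,-8]]
  ]
}}

```text
clock: 20.2
tool_pos: [0.5991, 0.2502, 0.1414]
eef_rot: [0.955, 0.295, 0.0, -0.0]
contact_force: [-0.3, 0.1, 0.0]
opening: 1.001
finger_force: 0.0
```

>>> {"op": "step_arm", "data": {
  "increments": [
    [[0,0,0],[0,0,-7]],
    [[0,0,0],[0,0,-3]],
    [[0,0,0],[0,0,0]],
    [[0,0,-1.5],[0,0,0]],
    [[0,0,-2],[0,0,0]],
    [[0,0,-2],[0,0,0]],
    [[0,0,-1.5],[0,0,0]],
    [[0,0,-0.8],[0,0,0]],
    [[0,0,-0.5],[0,0,0]],
    [[0,0,0],[0,0,0]]
  ]
}}

```text
clock: 21.2
tool_pos: [0.5991, 0.25, 0.058]
eef_rot: [0.977, 0.214, -0.0, 0.0]
contact_force: [0.2, 0.3, 0.2]
opening: 1.0
finger_force: 0.0
```

```bash
python3 st.py; python3 - <<'E'
from h import *
im,d=snap('scene','s3.png'); cv2.imwrite('pics/s3c.png',cv2.resize(im[150:350,280:520,::-1],None,fx=3,fy=3))
E
```

```text
t 21.2 pos [0.5991 0.25   0.058 ] ty az -65.31 z [-5.e-04 -2.e-04 -1.e+00] F [0.2 0.3 0.2] open 1.0 q [-0.63  0.98  0.32  1.62 -0.47  0.62 -1.19]
```

View pics/s3c.png

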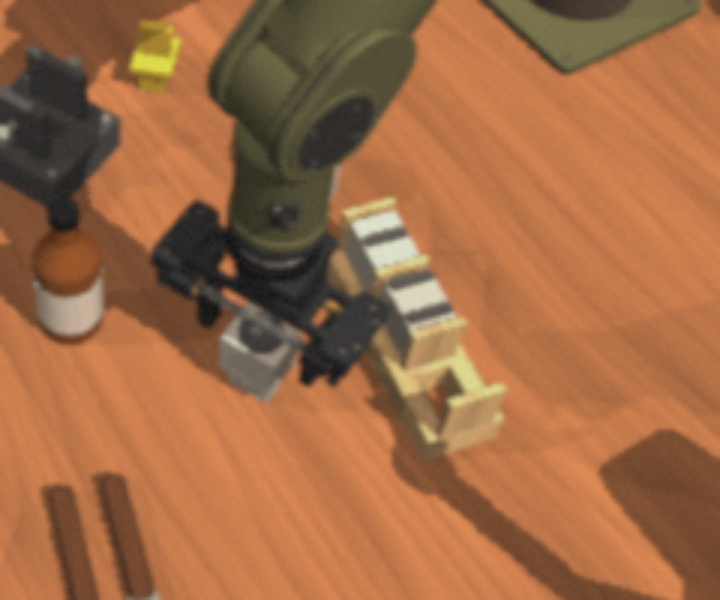

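The block stands upright on the bench at crop (258,355), with the fingers on either side of its y faces and the other two blocks untouched in the rack. Closing now.

>>> {"op": "step_arm", "data": {
  "increments": [
    [[0,0,0],[0,0,0]],
    [[0,0,0],[0,0,0]],
    [[0,0,0],[0,0,0]],
    [[0,0,0],[0,0,0]],
    [[0,0,0],[0,0,0]],
    [[0,0,0],[0,0,0]],
    [[0,0,0],[0,0,0]],
    [[0,0,0],[0,0,0]],
    [[0,0,0],[0,0,0]],
    [[0,0,0],[0,0,0]]
  ],
  "fingers": 0,
  "grip_force": 50
}}

```text
clock: 22.25
tool_pos: [0.5993, 0.2502, 0.0587]
eef_rot: [0.977, 0.214, 0.0, -0.0]
contact_force: [-1.6, 1.9, 4.0]
opening: 0.608
finger_force: 50.0
```

>>> {"op": "step_arm", "data": {
  "increments": [
    [[0,0,0.5],[0,0,0]],
    [[0,0,1.5],[0,0,0]],
    [[0,0,2],[0,0,0]],
    [[0,0,2.5],[0,0,0]],
    [[0,0,2.5],[0,0,0]],
    [[0,0,3],[0,0,0]],
    [[0,0,3],[0,0,0]],
    [[0,0,3],[0,0,0]],
    [[0,0,2],[0,0,0]],
    [[0,0,1],[0,0,0]]
  ]
}}

```text
clock: 23.25
tool_pos: [0.5998, 0.2497, 0.2709]
eef_rot: [0.977, 0.213, 0.001, -0.0]
contact_force: [0.4, 0.0, -5.0]
opening: 0.608
finger_force: 50.0
```

```bash
python3 st.py
```

```text
t 23.25 pos [0.5998 0.2497 0.2709] ty az -65.36 z [ 2.7e-03  7.0e-04 -1.0e+00] F [ 0.4  0.  -5. ] open 0.608 q [-0.7   0.73  0.46  1.47 -0.36  1.03 -1.3 ]
```

>>> {"op": "step_arm", "data": {
  "increments": [
    [[0.2,-1.5,0],[0,0,0]],
    [[0.4,-3,0],[0,0,0]],
    [[0.5,-4.2,0],[0,0,0]],
    [[0.6,-4.7,0],[0,0,0]],
    [[0.6,-4.7,0],[0,0,0]],
    [[0.6,-4.7,0],[0,0,0]],
    [[0.6,-4.5,0],[0,0,0]],
    [[0.4,-3.5,0],[0,0,0]],
    [[0.2,-2,0],[0,0,0]],
    [[0.06,-0.71,0],[0,0,0]]
  ]
}}

```text
clock: 24.25
tool_pos: [0.6388, -0.0905, 0.267]
eef_rot: [0.978, 0.21, -0.002, 0.001]
contact_force: [0.0, 0.0, -4.6]
opening: 0.607
finger_force: 50.0
```

>>> {"op": "step_arm", "data": {
  "increments": [
    [[0,0,0],[0,0,0]],
    [[0,0,-1],[0,0,0]],
    [[0,0,-2],[0,0,0]],
    [[0,0,-2.5],[0,0,0]],
    [[0,0,-2.5],[0,0,0]],
    [[0,0,-2],[0,0,0]],
    [[0,0,-1.5],[0,0,0]],
    [[0,0,-0.5],[0,0,0]],
    [[0,0,0],[0,0,0]],
    [[0,0,0],[0,0,0]]
  ]
}}

```text
clock: 25.25
tool_pos: [0.6416, -0.085, 0.1493]
eef_rot: [0.977, 0.214, 0.001, 0.0]
contact_force: [0.7, -0.1, -4.7]
opening: 0.606
finger_force: 50.0
```

```bash
python3 st.py
```

```text
t 25.25 pos [ 0.6416 -0.085   0.1493] ty az -65.3 z [ 1.9e-03 -4.0e-04 -1.0e+00] F [ 0.7 -0.1 -4.7] open 0.606 q [-0.12  0.85  0.35  1.59 -0.39  0.76 -0.74]
```

>>> {"op": "step_arm", "data": {
  "increments": [
    [[-0.05,0,-0.3],[0,0,0]],
    [[0,0,-0.5],[0,0,0]],
    [[0,0,-0.5],[0,0,0]],
    [[0,0,-0.5],[0,0,0]],
    [[0,0,-0.5],[0,0,0]],
    [[0,0,-0.5],[0,0,0]],
    [[0,0,-0.4],[0,0,0]],
    [[0,0,-0.3],[0,0,0]],
    [[0,0,0],[0,0,0]],
    [[0,0,0],[0,0,0]]
  ]
}}

```text
clock: 26.25
tool_pos: [0.6405, -0.0851, 0.1135]
eef_rot: [0.977, 0.214, 0.0, 0.0]
contact_force: [0.8, -0.1, -4.9]
opening: 0.604
finger_force: 50.0
```

```bash
python3 st.py; python3 - <<'E'
from h import *
im,d=snap('scene','s4.png'); cv2.imwrite('pics/s4c.png',cv2.resize(im[140:240,230:360,::-1],None,fx=5,fy=5,interpolation=cv2.INTER_CUBIC))
E
```

```text
t 26.25 pos [ 0.6405 -0.0851  0.1135] ty az -65.33 z [ 2.e-04 -1.e-04 -1.e+00] F [ 0.8 -0.1 -4.9] open 0.604 q [-0.11  0.9   0.33  1.61 -0.4   0.7  -0.73]
```

View pics/s4c.png

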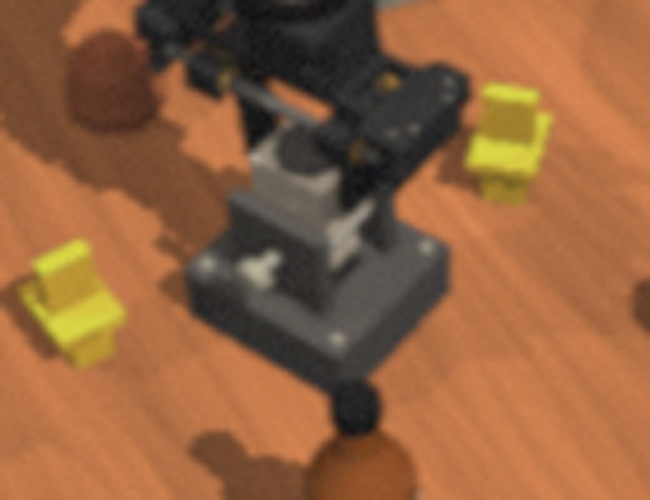

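The block sits between the cheeks with its tenon just above the mouth, at crop (300,200), and there is no contact force. Lowering slowly.

>>> {"op": "step_arm", "data": {
  "increments": [
    [[0,0,-0.2],[0,0,0]],
    [[0,0,-0.2],[0,0,0]],
    [[0,0,-0.2],[0,0,0]],
    [[0,0,-0.2],[0,0,0]],
    [[0,0,-0.2],[0,0,0]],
    [[0,0,-0.2],[0,0,0]],
    [[0,0,-0.2],[0,0,0]],
    [[0,0,0],[0,0,0]],
    [[0,0,0],[0,0,0]],
    [[0,0,0],[0,0,0]]
  ]
}}

```text
clock: 27.3
tool_pos: [0.6404, -0.0851, 0.0995]
eef_rot: [0.977, 0.214, 0.0, 0.0]
contact_force: [-0.2, 0.5, -5.1]
opening: 0.603
finger_force: 50.0
```

```bash
python3 st.py
```

```text
t 27.3 pos [ 0.6404 -0.0851  0.0995] ty az -65.32 z [ 2.e-04 -1.e-04 -1.e+00] F [-0.2  0.5 -5.1] open 0.603 q [-0.11  0.92  0.32  1.62 -0.41  0.67 -0.72]
```

>>> {"op": "step_arm", "data": {
  "increments": [
    [[0,0,-0.2],[0,0,0]],
    [[0,0,-0.25],[0,0,0]],
    [[0,0,-0.3],[0,0,0]],
    [[0,0,-0.3],[0,0,0]],
    [[0,0,-0.3],[0,0,0]],
    [[0,0,-0.3],[0,0,0]],
    [[0,0,-0.3],[0,0,0]],
    [[0,0,-0.25],[0,0,0]],
    [[0,0,-0.1],[0,0,0]],
    [[0,0,0],[0,0,0]]
  ]
}}

```text
clock: 28.3
tool_pos: [0.6403, -0.0851, 0.0763]
eef_rot: [0.977, 0.214, -0.0, -0.0]
contact_force: [-0.2, 0.1, -4.2]
opening: 0.609
finger_force: 50.0
```

```bash
python3 st.py
```

```text
t 28.3 pos [ 0.6403 -0.0851  0.0763] ty az -65.33 z [-2.e-04 -0.e+00 -1.e+00] F [-0.2  0.1 -4.2] open 0.609 q [-0.1   0.95  0.3   1.63 -0.42  0.63 -0.71]
```

>>> {"op": "step_arm", "data": {
  "increments": [
    [[0,0,-0.08],[0,0,0]],
    [[0,0,-0.08],[0,0,0]],
    [[0,0,-0.08],[0,0,0]],
    [[0,0,-0.08],[0,0,0]],
    [[0,0,0],[0,0,0]],
    [[0,0,0],[0,0,0]],
    [[0,0,0],[0,0,0]],
    [[0,0,0],[0,0,0]],
    [[0,0,0],[0,0,0]],
    [[0,0,0],[0,0,0]]
  ]
}}

```text
clock: 29.3
tool_pos: [0.6404, -0.0851, 0.0737]
eef_rot: [0.977, 0.214, 0.0, 0.0]
contact_force: [-3.3, 1.4, 5.3]
opening: 0.608
finger_force: 50.0
```

```bash
python3 st.py
```

```text
t 29.3 pos [ 0.6404 -0.0851  0.0737] ty az -65.33 z [ 3.e-04  1.e-04 -1.e+00] F [-3.3  1.4  5.3] open 0.608 q [-0.1   0.95  0.3   1.63 -0.42  0.62 -0.71]
```

The shoulder is on the bed: force is up and the height matches 0.015 + 0.0587. Releasing and retreating.

>>> {"op": "step_arm", "data": {
  "increments": [
    [[0,0,0],[0,0,0]],
    [[0,0,0],[0,0,0]],
    [[0,0,0],[0,0,0]],
    [[0,0,0],[0,0,0]],
    [[0,0,0],[0,0,0]],
    [[0,0,0],[0,0,0]],
    [[0,0,0],[0,0,0]],
    [[0,0,0.5],[0,0,0]],
    [[0,0,1],[0,0,0]],
    [[0,0,1.5],[0,0,0]]
  ],
  "fingers": 1
}}

```text
clock: 30.3
tool_pos: [0.64, -0.085, 0.1038]
eef_rot: [0.977, 0.214, -0.0, -0.0]
contact_force: [-0.0, 0.2, 0.4]
opening: 0.997
finger_force: 0.0
```

>>> {"op": "step_arm", "data": {
  "increments": [
    [[0,0,2.5],[0,0,0]],
    [[0,0,3],[0,0,0]],
    [[0,0,3],[0,0,0]],
    [[0,0,3],[0,0,0]],
    [[0,0,3],[0,0,0]],
    [[-3,0,1],[0,0,0]],
    [[-4,0,0],[0,0,0]],
    [[-4,0,0],[0,0,0]],
    [[-4,0,0],[0,0,0]],
    [[-2,0,0],[0,0,0]]
  ]
}}

```text
clock: 31.3
tool_pos: [0.4667, -0.0853, 0.2596]
eef_rot: [0.977, 0.213, -0.0, -0.001]
contact_force: [0.6, 0.1, 0.6]
opening: 0.998
finger_force: 0.0
```

```bash
python3 st.py; python3 - <<'E'
from h import *
im,d=snap('scene','s5.png'); cv2.imwrite('pics/s5c.png',cv2.resize(im[90:300,220:460,::-1],None,fx=2.8,fy=2.8,interpolation=cv2.INTER_CUBIC))
P=cloud('scene',d)
Q=P[170:215,270:325].reshape(-1,3);Q=Q[np.hypot(Q[:,0]-.641,Q[:,1]+.085)<.018];print('block top z',np.percentile(Q[:,2],[25,50,75]))
Q=P[100:150,280:345].reshape(-1,3);Q=Q[(Q[:,2]>.07)&(Q[:,2]<.1)];print('tab top z',Q.mean(0),Q[:,2].max() if len(Q) else 0)
E
```

```text
t 31.3 pos [ 0.4667 -0.0853  0.2596] ty az -65.42 z [-8.e-04  9.e-04 -1.e+00] F [0.6 0.1 0.6] open 0.998 q [-0.19  0.5   0.42  2.   -0.31  0.71 -0.72]
block top z [0.09866426 0.10001721 0.10123017]
tab top z [ 0.43802898 -0.34844432  0.08060225] 0.08934616738793673
```

View pics/s5c.png

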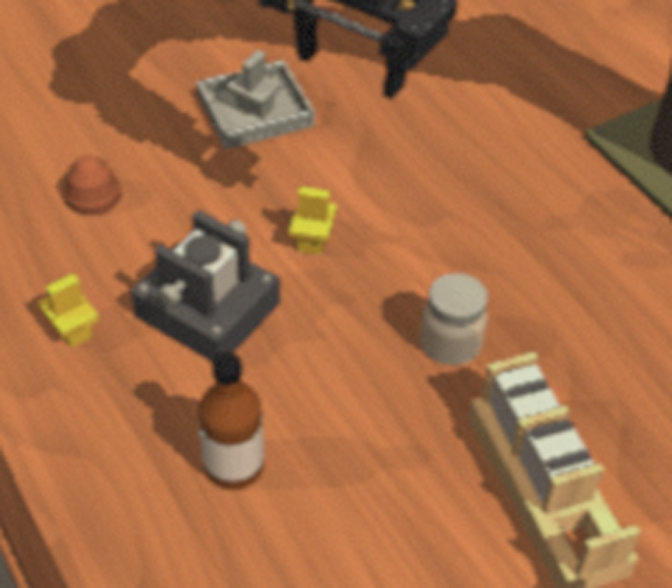

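The dial block is seated in the socket at crop (208,260), with its boss top at 0.100 m against 0.101 m expected. The plug stands upright in the tray at (255,85). Everything else is where it was.

```bash
python3 -c "
from plant import r
print(r.finish_job())"
```

```text
the job is handed in; nothing more can be done
None
```

I handed the job in at about 31 s: the dial block is fully home in the socket, the blanking plug stands upright in the tray, and nothing else looked moved in the last picture; the hand-in call returned no verdict.

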